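# Seat a disc rectifier in its heat sink

## Task

On the black heat sink, push the loose white rectifier disc with the fingertips across the deck until it drops flat into the round socket, without lifting it; then push the orange retainer by its upright tab all the way over the disc until it stops. Nothing is to be gripped, and leave the capacitor, the solder spool and the screwdriver where they are.

Things in the scene. Friction and masses are not known exactly. Their poses are not given: they have to be found in the camera images.
- puck: Loose disc-type power rectifier: white ceramic cylinder, 50 mm in diameter, 16 mm thick, steel top face and a copper band, about 0.11 kg. Origin: centre of its underside, z up. It starts lying flat on the heat sink's deck, 65 to 100 mm from the socket's centre, on the socket's -x side.
- heatsink: Fixed black finned heat sink, turned up to 0.4 rad about the vertical. Flat deck 180 mm (x) by 190 mm (y), 40 mm above the table. Origin on the table under the deck's middle, z up. Socket and retainer are on it.
- socket (a point): Centre of the mouth of the round socket in the heat sink's deck: 54 mm in diameter, 7 mm deep, copper-coloured floor. At deck height, 35 mm in x and -50 mm in y from the heat sink's middle, with the same axes. A seated disc stands 9 mm proud of the deck.
- clip (a joint): Travel in m of the orange retainer that slides on the deck towards the heat sink's -y: 0 open, 0.05 fully closed (end stop); starts at 0 to 0.012, stays where left, friction about 1.5 N. Carrier 50 mm (x) by 24 mm (y), top 15 mm above the deck; its 26 mm wide steel tongue reaches 41 mm ahead, 11.5 to 15.5 mm above the deck: it passes over a seated disc, is blocked by an unseated one.
- clip_tab (a point): Middle of the top edge of the retainer's upright orange tab, 41 mm above the deck, 111 mm from the socket's centre along +y when open, 61 mm when closed. The tab is 36 mm along x, 8 mm thick along y (4 mm each side of this point), 26 mm tall above the carrier, which reaches 2 mm further to +y than the tab. Axes as the heat sink's. Push its +y face towards -y.
- capacitor: Bystander: blue can capacitor standing on the table, 35 mm in diameter, 50 mm high; origin at the centre of its underside.
- spool: Bystander: solder spool standing on the table with yellow flanges, 52 mm in diameter, 42 mm high; origin at the centre of its underside.
- screwdriver: Bystander: screwdriver about 170 mm long lying on the table beyond the heat sink; origin on the table under its middle, its x axis along the shaft.

How it is judged:
On the way, in this order (a step that is already met when the one before it is completed fails the run):
1. the disc lies flat in the socket (horizontal distance between puck and socket below 0.005 m and z of puck in the frame of socket below -0.005 m and angle between puck's own z axis and vertical below 0.1 rad), for 0.2 s.
2. the retainer is pushed fully over the seated disc (all of step 1 and value of joint clip above 0.045 m), for 0.2 s.
At the end, for the whole second after the job is handed in: The disc is at rest flat in the socket (within 5 mm of its centre, underside more than 5 mm below the deck, tilted less than 0.1 rad), the retainer is closed to more than 45 of its 50 mm, and no bystander has moved 15 mm (all of step 2 and linear speed of puck below 0.01 m/s and distance of each of capacitor, spool, screwdriver from where it was at the start of the episode below 0.015 m); the robot touches nothing.
It fails at once if the disc is lifted off the deck (8 mm above it) (z of puck in the frame of socket above 0.008 m).
It fails at once if the disc is tipped up (0.6 rad) (angle between puck's own z axis and vertical above 0.6 rad).
It fails at once if a bystander is moved (15 mm) (distance of any of capacitor, spool, screwdriver from where it was at the start of the episode above 0.015 m).
It also fails if it takes over 58 s, if anything falls off the work surface, if the arm or the gripper's body presses on something with over 40 N, if the wrist force passes 120 N, or if a joint passes its speed limit or range.

## Robot

A 7-joint arm with a two-finger parallel gripper is mounted at the origin on the work surface. World frame = base frame: x ahead of the robot, y to its left, z up, the work surface at z = 0. Lengths are in m, angles in rad, forces in N, time in s.
With the tool pointing down it reaches from about 0.425 to 0.875 m from the base axis. Payload 4.7 kg.
Tool frame: the origin (TCP) lies at the very end of the fingers, on their centre line; the grasp point (between the pads) lies behind it (ctrl.tcp_to_grasp is the y of the grasp point in the tool frame, in m); y points along the fingers, x is the direction in which the jaws open and shut, and the axes are right-handed (so a half turn about y gives the same grasp; the last joint's range is limited). The gripper opens to 87 mm and grips with 3 to 60 N. Pads are 19 mm wide; open, the fingers measure 117 mm over their backs; the gripper's body (75 mm by 190 mm) begins 51 mm behind the grasp point.
Start: joints at [-1.299, 0.321, -0.07, 1.45, 0.023, 1.371, -0.057], TCP at [0.166, 0.629, 0.223] pointing down, gripper open.
Joint ranges: [-2.86, 2.86], [-0.3, 2.09], [-1.38, 1.24], [0.06, 2.45], [-1.56, 4.7], [0.09, 2.05], [-2.69, 2.69]. Speed limits (rad/s): [2.57, 2.57, 3.14, 3.14, 3.14, 3.14, 3.14].

## Interface

Orientations are given as a rotation vector (axis times angle).
In Python, from bench import ctrl, get_image, workorder gives the robot as it stands.
- The arm moves only by the tool drive_tool, never from a script. Its argument "increments" is text: rows parted by semicolons, each of 5 numbers parted by spaces: the shift along the tool's x, y, z in mm, then the turn about the tool's y in degrees, then the closure in counts, from 0 (fully open) to 255 (shut). In form: tx ty tz yaw fingers; .... A call has 1 to 20 rows; each row shifts and turns the commanded pose from where the row before left it, along the tool's axes as they then stand; what a row does not reach is not made up. A row lasts 1/8 s, in which the tool goes at most 62.5 mm and 10.7 degrees, less where a joint would pass 70% of its speed; a pose out of reach is approached as far as the arm can. A call is refused whole if a number of a shift passes 62.5 or a number of a turn 10.7, either way. A call with a gripper value outside its range is refused whole. The fingers move at their own pace and stop on an object; "squeeze" is the grip in N (left out, the last holds). Time passes only in rows, so rows that do not move let the fingers close. It gives the time, the measured TCP pose, the force and the opening at its end, in the units of the state.
- ctrl.get_state(): the state, without advancing time (a new reading comes with each control period).
- get_image(name): name is "side" or "top" or "wrist"; returns a dict with "img" (384x512x3 uint8, red, green, blue), "mtx" (3x3 intrinsics, pixels), "camera_from_world" (4x4, takes a point from world to camera coordinates). Camera axes: x right, y up, looking along -z (the intrinsics and any distortion apply to the point x, -y, -z); pixel columns grow to the right and rows downward; lengths in m; the calibration is good to about 2 mm. The wrist camera is an equidistant fisheye: a pixel r from the principal point sees the ray r / f radians off the axis. A picture is of the moment at which its call begins. There is no depth.
- workorder.close_job(): hands the job in, once; it reports no verdict.
The state is a dict: "time": time; "joint_positions": joint angles; "qd": joint speeds; "joint_torque": joint torques, N m; "position": TCP position; "tool_rot": TCP orientation; "ft_force": force on the tool from outside, world axes, zero at the start; "torque": the same for the moment, N m; "grip_width": opening from 0.0 (shut) to 1.0 (fully open).
Only numpy, scipy, OpenCV 4.12 (cv2) and the standard library are available. Lean on these libraries where they do the work, as an engineer would, in place of code of your own. Each camera call takes 0.05 s, during which the arm holds its last target.

## Working session

There is one attempt and no reset: what is moved stays moved. The work goes in short steps, Python scripts to look and compute and a tool call to move; the robot and the scene stay as the last step left them, time stands still between calls to the robot, and variables do not carry over. Pictures are saved under pics/ and viewed, and the job is handed in when it is done.

Besides the shell and the picture viewer there is one more tool, called after ">>>" as a command line: name --argument value ..., lists and objects as JSON in quotes. drive_tool: Moves the arm, as the interface text tells. Its arguments: {"type":"object","properties":{"increments":{"type":"string"},"squeeze":{"type":"number"}},"required":["increments"]}

```bash
mkdir -p pics; ls; python3 - <<'E'
from bench import ctrl,get_image
import cv2,numpy as np
print(ctrl.get_state(), ctrl.tcp_to_grasp)
for n in("top","side"):
    d=get_image(n); cv2.imwrite(f"pics/{n}0.png",d["img"][:,:,::-1]); np.savez(f"pics/{n}0.npz",**d); print(n,d["mtx"],d["camera_from_world"])
E
```

```text
pics
{'time': 0.0, 'joint_positions': array([-1.2988907 ,  0.32179819, -0.07005718,  1.45167804,  0.02261819,
        1.37081117, -0.05689815]), 'qd': array([ 1.50967975e-05,  3.47445144e-04, -2.87223950e-04,  7.55105159e-04,
       -9.61315492e-04, -1.23138928e-04, -3.09161876e-04]), 'joint_torque': array([-4.48854435e-04, -4.91285455e+01, -4.04097615e-01, -3.12529778e+01,
       -6.39441842e-02,  4.39861254e-02,  1.96945653e-04]), 'position': array([0.1656526 , 0.62795819, 0.2214759 ]), 'tool_rot': array([-1.3214837 , -1.01621595,  1.01860192]), 'ft_force': array([ 0.27119052,  0.39505202, -0.25192335]), 'torque': array([-0.01094513,  0.00745222,  0.00400594]), 'grip_width': 1.0025424013153066} -0.0187
top [[431.60736279   0.         257.82753288]
 [  0.         431.60736279 185.81403648]
 [  0.           0.           1.        ]] [[ 0.01541161 -0.99984865  0.00807159  0.01680275]
 [ 0.98827312  0.01645869  0.15180696 -0.61611413]
 [-0.15191684  0.00563734  0.9883772  -0.92696754]
 [ 0.          0.          0.          1.        ]]
side [[459.41485605   0.         256.53569271]
 [  0.         459.41485605 192.95570345]
 [  0.           0.           1.        ]] [[ 0.89705027 -0.44152781 -0.01881481 -0.50822157]
 [ 0.28677554  0.54919161  0.78495118 -0.27155978]
 [-0.33624484 -0.7095363   0.61927186 -0.84104038]
 [ 0.          0.          0.          1.        ]]
```

View pics/top0.png

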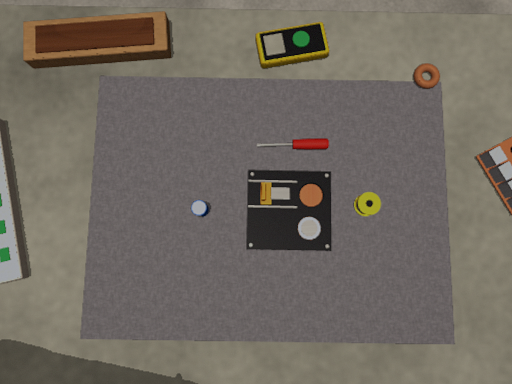

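View pics/side0.png

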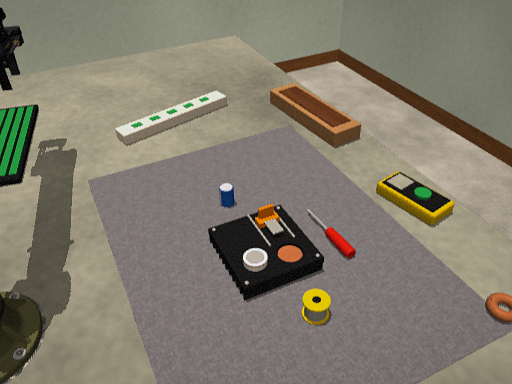

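```bash
cat > h.py <<'E'
import numpy as np,cv2
from scipy.spatial.transform import Rotation as R
def ray(d,u,v,fish=False):
    K=d["mtx"];T=d["camera_from_world"]
    x=(u-K[0,2])/K[0,0];y=(v-K[1,2])/K[1,1]
    if fish:
        r=np.hypot(x,y); s=np.sin(r)/r if r>1e-9 else 1
        c=np.array([x*s,-y*s,-np.cos(r)])
    else: c=np.array([x,-y,-1.])
    return -T[:3,:3].T@T[:3,3], T[:3,:3].T@c
def onz(d,u,v,z,fish=False):
    o,k=ray(d,u,v,fish); return o+k*(z-o[2])/k[2]
def blobs(img,lo,hi,amin=15):
    h=cv2.cvtColor(img,cv2.COLOR_RGB2HSV); m=cv2.inRange(h,np.array(lo),np.array(hi))
    n,l,s,c=cv2.connectedComponentsWithStats(m)
    return [(s[i,4],s[i,:4].tolist(),c[i].round(2).tolist(),l==i) for i in range(1,n) if s[i,4]>=amin]
E
python3 - <<'E'
from h import *
for n in("top","side"):
    d=dict(np.load(f"pics/{n}0.npz")); im=d["img"]
    for nm,lo,hi in(("orange",(3,120,60),(25,255,255)),("white",(0,0,150),(180,60,255))):
        print(n,nm)
        for a,b,c,m in blobs(im,lo,hi,3):
            if n=="top" and not(235<c[0]<345 and 160<c[1]<260):continue
            if n=="side" and not(200<c[0]<330 and 190<c[1]<300):continue
            print(a,b,c,onz(d,*c,.04).round(4),onz(d,*c,.033).round(4),onz(d,*c,.056).round(4))
    x0,y0,w=(240,160,100) if n=="top" else (200,190,130)
    cv2.imwrite(f"pics/{n}z.png",cv2.resize(im[y0:y0+100,x0:x0+w,::-1],None,fx=6,fy=6,interpolation=cv2.INTER_CUBIC) )
E
```

```text
top orange
260 [260, 182, 12, 23] [265.25, 193.12] [0.6004 0.0096 0.04  ] [0.6013 0.0094 0.033 ] [0.5982 0.0099 0.056 ]
441 [299, 184, 24, 23] [310.61, 194.85] [ 0.5981 -0.0934  0.04  ] [ 0.599  -0.0943  0.033 ] [ 0.596  -0.0913  0.056 ]
top white
4 [251, 173, 2, 2] [251.5, 173.5] [0.645  0.0415 0.04  ] [0.6463 0.0416 0.033 ] [0.6421 0.0414 0.056 ]
5 [325, 174, 3, 2] [326.2, 174.6] [ 0.6454 -0.1292  0.04  ] [ 0.6466 -0.1303  0.033 ] [ 0.6424 -0.1265  0.056 ]
36 [249, 180, 29, 2] [265.14, 180.19] [0.6301 0.0102 0.04  ] [0.6312 0.01   0.033 ] [0.6274 0.0105 0.056 ]
17 [279, 181, 17, 1] [287.0, 181.0] [ 0.629  -0.0396  0.04  ] [ 0.6302 -0.0402  0.033 ] [ 0.6264 -0.0385  0.056 ]
194 [271, 188, 18, 11] [279.64, 192.9] [ 0.6014 -0.0231  0.04  ] [ 0.6024 -0.0235  0.033 ] [ 0.5992 -0.0222  0.056 ]
54 [249, 205, 47, 3] [270.89, 205.94] [ 0.5714 -0.0036  0.04  ] [ 0.5721 -0.0038  0.033 ] [ 0.5697 -0.003   0.056 ]
383 [298, 217, 22, 22] [308.65, 227.65] [ 0.5239 -0.0887  0.04  ] [ 0.5243 -0.0896  0.033 ] [ 0.5229 -0.0867  0.056 ]
7 [249, 243, 3, 3] [250.0, 244.29] [0.4849 0.042  0.04  ] [0.485 
[... 943 characters left out ...]
2  -0.0207  0.056 ]
150 [265, 219, 18, 15] [273.71, 225.88] [ 0.6044 -0.0104  0.04  ] [ 0.6081 -0.0036  0.033 ] [ 0.5962 -0.0259  0.056 ]
38 [280, 218, 15, 19] [286.89, 227.45] [ 0.6277 -0.0282  0.04  ] [ 0.6316 -0.0216  0.033 ] [ 0.6189 -0.0432  0.056 ]
5 [212, 228, 3, 2] [213.2, 228.6] [0.4824 0.0429 0.04  ] [0.4848 0.0502 0.033 ] [0.477  0.0262 0.056 ]
363 [243, 248, 25, 19] [254.83, 256.9] [ 0.5263 -0.0756  0.04  ] [ 0.5291 -0.0695  0.033 ] [ 0.5198 -0.0896  0.056 ]
7 [316, 254, 3, 3] [317.0, 254.71] [ 0.6423 -0.1284  0.04  ] [ 0.6463 -0.1229  0.033 ] [ 0.6331 -0.1411  0.056 ]
10 [245, 281, 4, 3] [246.2, 282.0] [ 0.4822 -0.1278  0.04  ] [ 0.4846 -0.1222  0.033 ] [ 0.4768 -0.1405  0.056 ]
```

View pics/topz.png

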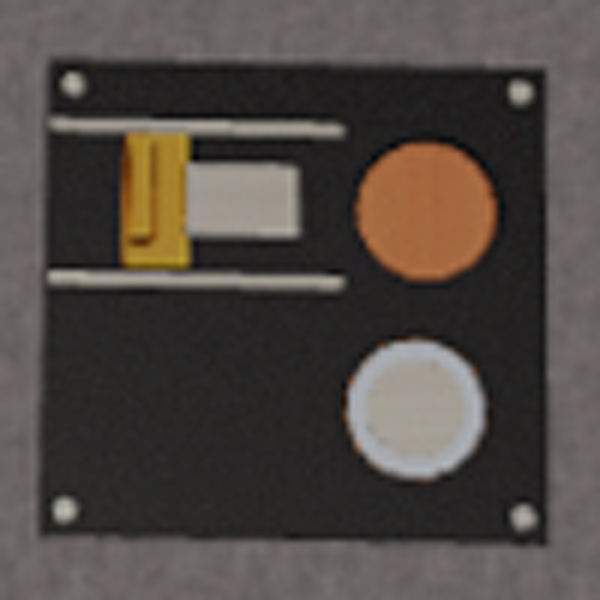

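```bash
cat >> h.py <<'E'
def plan(target,yawdir=None):
    from bench import ctrl
    s=ctrl.get_state(); M=R.from_rotvec(s["tool_rot"]).as_matrix()
    print("t",round(s["time"],2),"pos",s["position"].round(4),"grip",round(s["grip_width"],3),"F",s["ft_force"].round(1),"q",s["joint_positions"].round(2))
    print("axes x",M[:,0].round(3),"y",M[:,1].round(3),"z",M[:,2].round(3))
    if target is not None: print("tool delta mm",(M.T@(np.array(target)-s["position"])*1000).round(1))
    return s,M
E
python3 - <<'E'
from h import *
plan((0.46,-0.08,0.15))
d=dict(np.load("pics/top0.npz"))
for u,v,z,n in ((240+188/6,160+200/6,.055,'carrier front'),(240+299/6,160+200/6,.0555,'tongue tip'),(240+143/6,160+195/6,.081,'tab'),(200,207,.05,'cap'),(369,203,.042,'spool')): print(n,onz(d,u,v,z).round(4))
E
```

```text
t 0.1 pos [0.1656 0.628  0.2216] grip 0.998 F [0.9 0.5 0.3] q [-1.3   0.32 -0.07  1.45  0.02  1.37 -0.06]
axes x [ 0.255  0.967 -0.002] y [-0.    -0.002 -1.   ] z [-0.967  0.255 -0.   ]
tool delta mm [-609.5   72.7 -465.1]
carrier front [ 0.5981 -0.0037  0.055 ]
tongue tip [ 0.5987 -0.045   0.0555]
tab [0.5961 0.0136 0.081 ]
cap [0.5654 0.1549 0.05  ]
spool [ 0.5814 -0.2251  0.042 ]
```

>>> drive_tool --increments "-16 0 -37 0 0; -16 0 -37 0 0; -16 0 -37 0 0; -16 0 -37 0 0; -16 0 -37 0 0; -16 0 -37 0 0; -16 0 -37 0 0; -16 0 -37 0 0; 0 0 0 -9.1 0"

```text
time: 1.23
position: [0.4231, 0.4253, 0.2221]
tool_rot: [-1.258, -1.133, 1.134]
ft_force: [0.7, 0.8, -0.6]
grip_width: 0.996
```

```bash
python3 -c "
from h import *
plan((0.45,-0.08,0.16))"
```

```text
t 1.23 pos [0.4231 0.4253 0.2221] grip 0.996 F [ 0.7  0.8 -0.6] q [-0.92  0.21  0.1   1.59 -0.02  1.34  0.65]
axes x [ 0.102  0.995 -0.002] y [ 0.001 -0.002 -1.   ] z [-0.995  0.102 -0.001]
tool delta mm [-499.8   63.3  -78.3]
```

>>> drive_tool --increments "-40 0 -7 0 150; -42 0 -7 0 150; -42 0 -7 0 150; -42 5 -7 0 150; -42 5 -7 0 150; -42 5 -7 0 150; -42 8 -6 0 150; -42 8 -6 0 150; -42 8 -6 0 150; -42 8 -6 0 150; -42 8 -6 0 150; -40 8 -6 0 150; 0 0 0 0 150; 0 0 0 0 150" --squeeze 20

```text
time: 2.98
position: [0.4474, -0.0753, 0.1594]
tool_rot: [-1.254, -1.136, 1.136]
ft_force: [0.2, -0.8, -0.9]
grip_width: 0.411
```

```bash
python3 -c "
from h import *
from bench import get_image
plan((0.45,-0.08,0.16))
for n in('wrist','top'):
    d=get_image(n); cv2.imwrite(f'pics/{n}1.png',d['img'][:,:,::-1]); np.savez(f'pics/{n}1.npz',**d)
print(d['mtx'][0])
"
```

```text
t 2.98 pos [ 0.4474 -0.0753  0.1594] grip 0.411 F [ 0.2 -0.8 -0.9] q [-0.48 -0.09  0.56  2.02  0.05  1.2   1.54]
axes x [0.099 0.995 0.001] y [-0.     0.001 -1.   ] z [-0.995  0.099  0.001]
tool delta mm [-4.4 -0.6 -3.1]
[431.60736279   0.         257.82753288]
```

View pics/wrist1.png

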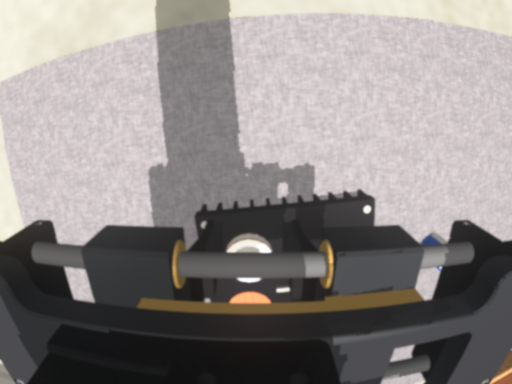

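View pics/top1.png

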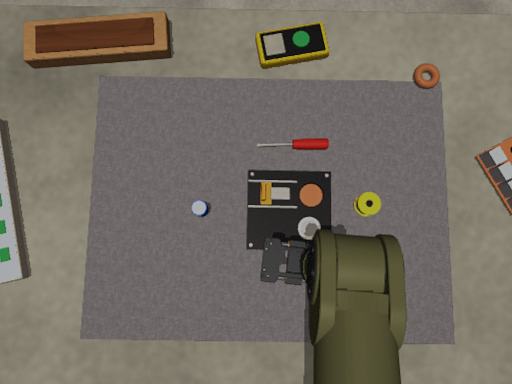

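>>> drive_tool --increments "-2 0 -15 0 150; -2 0 -14 0 150; 0 30 0 0 150; 0 30 0 0 150; 0 25 0 0 150; 0 15 0 0 150; 0 10 0 0 150; 0 0 0 0 150"

```text
time: 4.08
position: [0.476, -0.0827, 0.0493]
tool_rot: [-1.254, -1.136, 1.137]
ft_force: [1.0, -0.7, -0.2]
grip_width: 0.412
```

```bash
python3 -c "
from h import *
from bench import get_image
plan((0.476,-0.082,0.045))
for n in('wrist','side'):
    d=get_image(n); cv2.imwrite(f'pics/{n}2.png',d['img'][:,:,::-1]); np.savez(f'pics/{n}2.npz',**d)
im=d['img'][190:300,190:330,::-1]
cv2.imwrite('pics/side2z.png',cv2.resize(im,None,fx=5,fy=5,interpolation=cv2.INTER_CUBIC))
"
```

```text
t 4.08 pos [ 0.476  -0.0827  0.0493] grip 0.412 F [ 1.  -0.7 -0.2] q [-0.44  0.14  0.6   2.07 -0.1   0.96  1.68]
axes x [ 0.099  0.995 -0.   ] y [-0.001 -0.    -1.   ] z [-0.995  0.099  0.001]
tool delta mm [0.7 4.3 0.1]
```

View pics/wrist2.png

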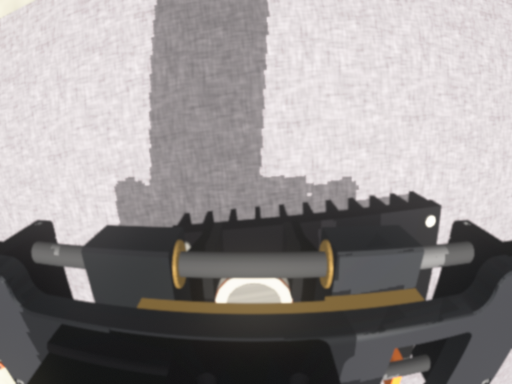

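View pics/side2z.png

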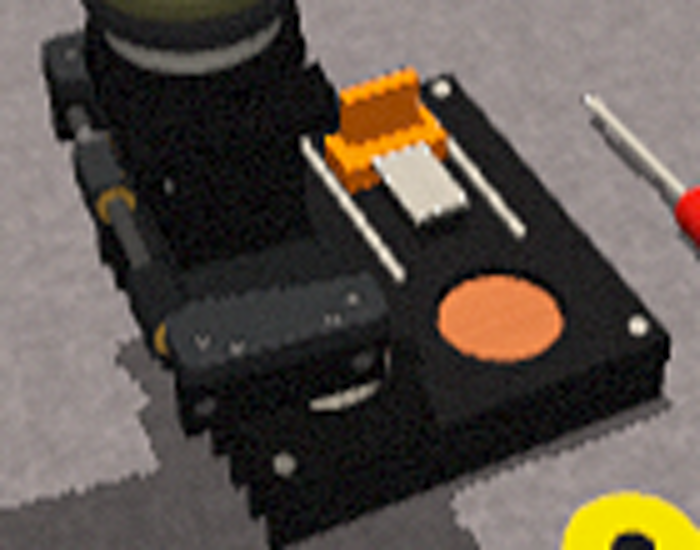

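>>> drive_tool --increments "0.7 4.3 0 0 150; 0 0 -8 0 150; 0 0 -8 0 150; 0 0 -5 0 150; 0 0 -5 0 150; 0 0 -5 0 150; 0 0 -5 0 150; 0 0 -5 0 150; 0 0 -5 0 150; 0 0 -5 0 150; 0 0 -5 0 150; 0 0 0 0 150"

```text
time: 5.68
position: [0.5325, -0.0877, 0.0453]
tool_rot: [-1.255, -1.137, 1.136]
ft_force: [0.7, -0.6, -0.3]
grip_width: 0.408
```

```bash
cat > look.py <<'E'
from h import *
from bench import get_image
import sys
t=sys.argv[1]
plan((0.572,-0.0913,0.045))
for n in('wrist','side','top'):
    d=get_image(n); cv2.imwrite(f'pics/{n}{t}.png',d['img'][:,:,::-1]); np.savez(f'pics/{n}{t}.npz',**d)
    if n=='side': a=cv2.resize(d['img'][190:310,190:330,::-1],(560,480),interpolation=cv2.INTER_CUBIC)
    if n=='top': b=cv2.resize(d['img'][160:260,240:340,::-1],(480,480),interpolation=cv2.INTER_CUBIC)
cv2.imwrite(f'pics/sz{t}.png',a); cv2.imwrite(f'pics/tz{t}.png',b)
E
python3 look.py 3
```

```text
t 5.67 pos [ 0.5325 -0.0877  0.0453] grip 0.408 F [ 0.7 -0.6 -0.3] q [-0.4   0.28  0.58  1.94 -0.18  0.98  1.74]
axes x [ 0.099  0.995 -0.   ] y [ 0.001 -0.    -1.   ] z [-0.995  0.099 -0.001]
tool delta mm [  0.3   0.3 -39.7]
```

View pics/sz3.png

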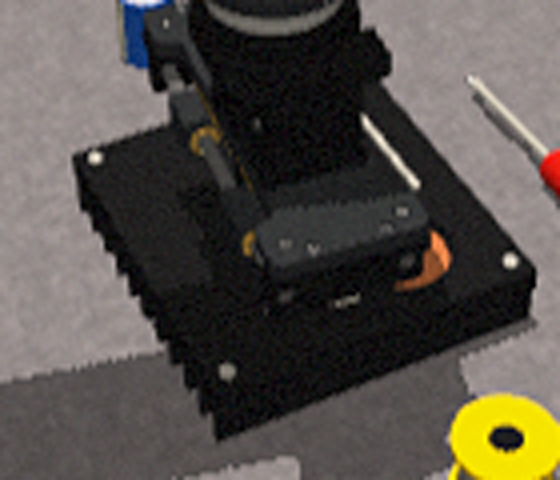

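View pics/wrist3.png

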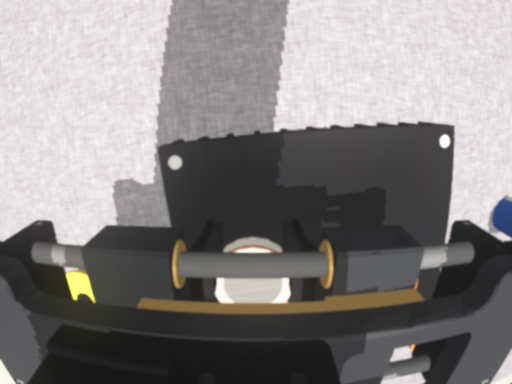

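>>> drive_tool --increments "0 0 -5 0 150; 0 0 -5 0 150; 0 0 -5 0 150; 0 0 -5 0 150; 0 0 -5 0 150; 0 0 -4 0 150; 0 0 -3 0 150; 0 0 0 0 150"

```text
time: 6.82
position: [0.5642, -0.0908, 0.0454]
tool_rot: [-1.255, -1.137, 1.136]
ft_force: [-0.1, 0.3, 0.2]
grip_width: 0.414
```

```bash
python3 look.py 4
```

```text
t 6.83 pos [ 0.5642 -0.0908  0.0454] grip 0.414 F [-0.1  0.3  0.2] q [-0.38  0.34  0.57  1.86 -0.22  1.    1.76]
axes x [ 0.099  0.995 -0.   ] y [ 0.001 -0.    -1.   ] z [-0.995  0.099 -0.001]
tool delta mm [ 0.3  0.4 -7.8]
```

View pics/sz4.png

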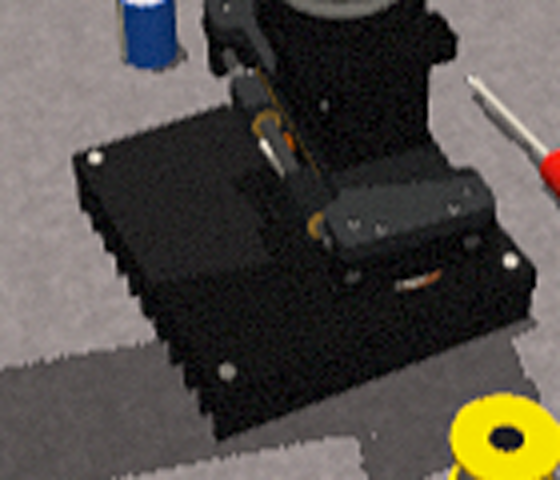

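View pics/wrist4.png

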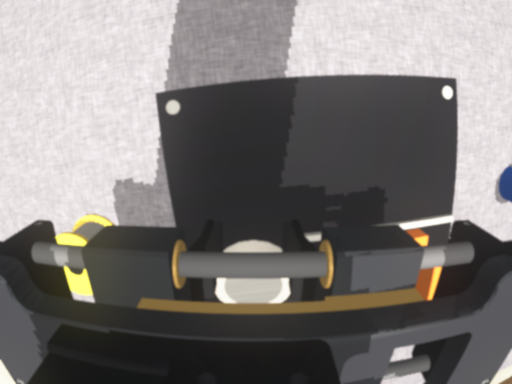

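>>> drive_tool --increments "0.3 0 -2 0 150; 0 0 -2 0 150; 0 0 -2 0 150; 0 0 -2 0 150; 0 0 0 0 150; 0 0 0 0 150"

```text
time: 7.72
position: [0.5718, -0.0913, 0.0453]
tool_rot: [-1.255, -1.136, 1.136]
ft_force: [0.7, 0.3, 0.0]
grip_width: 0.411
```

```bash
python3 look.py 5
```

```text
t 7.72 pos [ 0.5718 -0.0913  0.0453] grip 0.411 F [0.7 0.3 0. ] q [-0.37  0.36  0.57  1.84 -0.23  1.    1.77]
axes x [0.099 0.995 0.   ] y [ 0.  0. -1.] z [-0.995  0.099 -0.   ]
tool delta mm [ 0.   0.3 -0.2]
```

View pics/wrist5.png

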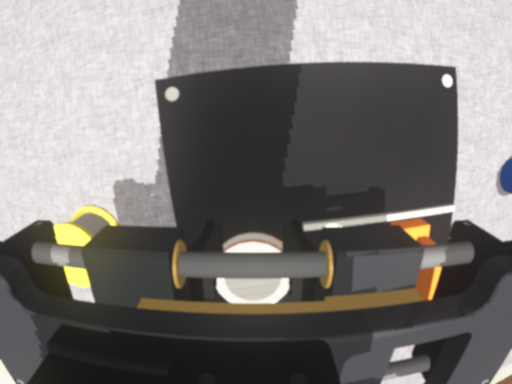

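View pics/sz5.png

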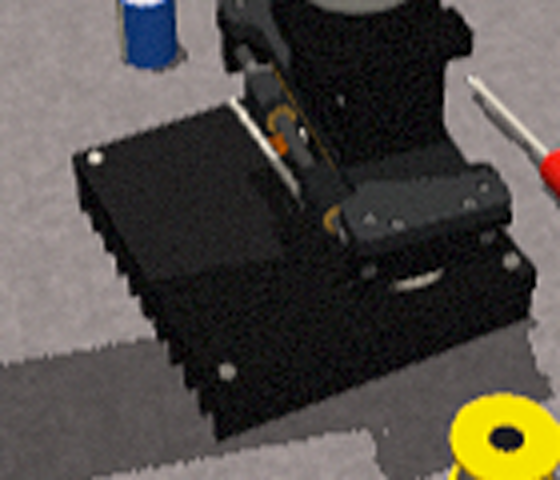

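```bash
python3 -c "
import cv2,numpy as np
a=[cv2.resize(cv2.imread(f'pics/wrist{k}.png')[215:310,195:310],None,fx=3.4,fy=3.4,interpolation=cv2.INTER_CUBIC) for k in(3,5)]
cv2.imwrite('pics/cmp.png',np.hstack(a))"
```

```text
(no output)
```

View pics/cmp.png

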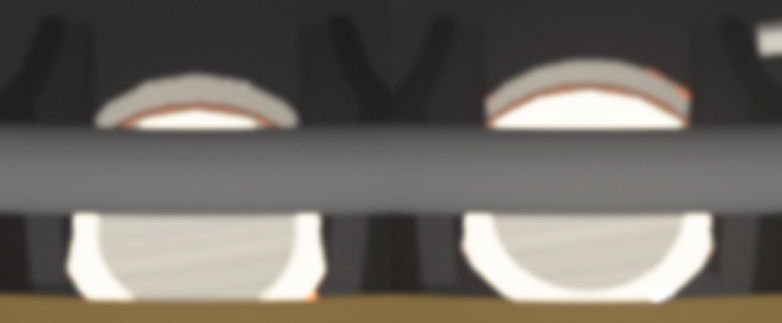

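```bash
python3 -c "
from h import *
for k,r in((3,(236.5,246.5)),(4,None),(5,(233,241))):
    d=dict(np.load(f'pics/wrist{k}.npz'))
    T=d['camera_from_world'];print(k,'cam',(-T[:3,:3].T@T[:3,3]).round(4), 'axis',(-T[2,:3]).round(3))
    if r:
        for v in r: print(v,[ (z,onz(d,254,v,z,True)[:2].round(4).tolist()) for z in(.033,.040,.049,.056)])
        if k==5:
            for z in (.033,.04,.049,.056): print(z, onz(d,214,250,z,True).round(4),onz(d,292,250,z,True).round(4))
a=[cv2.resize(cv2.imread('pics/wrist4.png')[215:310,195:310],None,fx=6,fy=6,interpolation=cv2.INTER_CUBIC)]
cv2.imwrite('pics/cmp4.png',np.hstack(a))"
```

```text
3 cam [ 0.4571 -0.0804  0.2074] axis [ 0.272 -0.027 -0.962]
236.5 [(0.033, [0.5371, -0.0873]), (0.04, [0.5339, -0.087]), (0.049, [0.5298, -0.0866]), (0.056, [0.5266, -0.0864])]
246.5 [(0.033, [0.5443, -0.088]), (0.04, [0.5408, -0.0877]), (0.049, [0.5363, -0.0873]), (0.056, [0.5328, -0.087])]
4 cam [ 0.4888 -0.0836  0.2074] axis [ 0.272 -0.027 -0.962]
5 cam [ 0.4965 -0.084   0.2074] axis [ 0.271 -0.027 -0.962]
233 [(0.033, [0.5739, -0.0906]), (0.04, [0.5708, -0.0903]), (0.049, [0.5668, -0.09]), (0.056, [0.5637, -0.0897])]
241 [(0.033, [0.5796, -0.0911]), (0.04, [0.5763, -0.0909]), (0.049, [0.572, -0.0905]), (0.056, [0.5686, -0.0902])]
0.033 [ 0.5838 -0.118   0.033 ] [ 0.5889 -0.0668  0.033 ]
0.04 [ 0.5803 -0.1167  0.04  ] [ 0.5852 -0.0675  0.04  ]
0.049 [ 0.5758 -0.1149  0.049 ] [ 0.5804 -0.0684  0.049 ]
0.056 [ 0.5723 -0.1136  0.056 ] [ 0.5767 -0.0691  0.056 ]
```

View pics/cmp4.png

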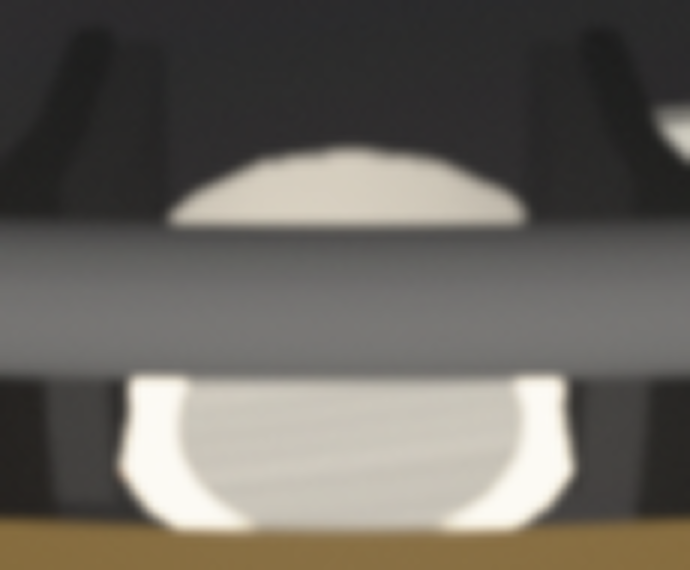

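>>> drive_tool --increments "0 0 10 0 150; 0 0 20 0 150; 0 -20 20 0 150; 0 -40 20 0 150; 0 -40 20 0 150; 0 -30 20 0 150; 0 0 0 0 150"

```text
time: 8.75
position: [0.4624, -0.0804, 0.1774]
tool_rot: [-1.256, -1.141, 1.132]
ft_force: [0.7, 0.4, 0.9]
grip_width: 0.414
```

```bash
python3 look.py 6; python3 -c "
from h import *
for n in('top','side'):
  d=dict(np.load(f'pics/{n}6.npz'))
  for a,b,c,m in blobs(d['img'],(0,0,140),(180,60,255),60):
    print(n,a,b,c,onz(d,*c,.049).round(4),onz(d,*c,.056).round(4))
"
```

```text
t 8.75 pos [ 0.4624 -0.0804  0.1774] grip 0.414 F [0.7 0.4 0.9] q [-0.5  -0.07  0.6   1.96  0.04  1.23  1.56]
axes x [0.099 0.995 0.003] y [ 0.005  0.002 -1.   ] z [-0.995  0.099 -0.005]
tool delta mm [  -0.4  132.9 -109.5]
top 99 [68, 0, 21, 6] [78.26, 2.44] [1.0535 0.4645 0.049 ] [1.0493 0.4614 0.056 ]
top 318 [207, 0, 43, 9] [227.08, 3.88] [1.0571 0.1075 0.049 ] [1.0528 0.1069 0.056 ]
top 61 [269, 0, 16, 9] [276.95, 5.15] [ 1.0562 -0.0126  0.049 ] [ 1.0519 -0.0122  0.056 ]
top 332 [283, 0, 52, 10] [310.04, 4.58] [ 1.0593 -0.0923  0.049 ] [ 1.055  -0.0914  0.056 ]
top 269 [351, 0, 39, 11] [367.54, 5.73] [ 1.0591 -0.2311  0.049 ] [ 1.0548 -0.2291  0.056 ]
top 138 [495, 0, 17, 14] [505.47, 4.91] [ 1.0681 -0.5654  0.049 ] [ 1.0637 -0.5611  0.056 ]
top 305 [258, 11, 46, 19] [282.35, 20.66] [ 1.0163 -0.0258  0.049 ] [ 1.0123 -0.0254  0.056 ]
top 4550 [289, 13, 138, 68] [366.18, 53.44] [ 0.9369 -0.225   0.049 ] [ 0.9334 -0.2231  0.056 ]
top 479 [210, 14, 41, 30] [229.64, 28.49] [0.9937 0.0997 0.049 ] [0.9899 0.0992 0.056 ]
top 173 [477, 14, 21, 22] [487.8, 22.01] [ 1.0227 -0.5196  0.049 
[... 2704 characters left out ...]
[8.537e-01 6.000e-04 5.600e-02]
side 55092 [0, 2, 225, 351] [98.52, 175.2] [0.296  0.3515 0.049 ] [0.2955 0.3409 0.056 ]
side 227 [387, 173, 26, 17] [399.89, 180.96] [ 0.9476 -0.0173  0.049 ] [ 0.9404 -0.0241  0.056 ]
side 65 [249, 216, 22, 30] [259.63, 231.03] [ 0.5653 -0.0197  0.049 ] [ 0.562  -0.0264  0.056 ]
side 158 [265, 219, 18, 15] [273.68, 225.98] [ 0.5996 -0.0194  0.049 ] [ 0.596  -0.0261  0.056 ]
side 371 [278, 241, 24, 20] [289.6, 249.94] [ 0.5946 -0.0985  0.049 ] [ 0.591  -0.1044  0.056 ]
side 67 [484, 312, 11, 17] [488.66, 321.04] [ 0.8164 -0.4064  0.049 ] [ 0.8105 -0.4091  0.056 ]
side 2703 [416, 331, 96, 53] [477.99, 365.35] [ 0.7348 -0.4593  0.049 ] [ 0.7298 -0.4615  0.056 ]
```

View pics/sz6.png

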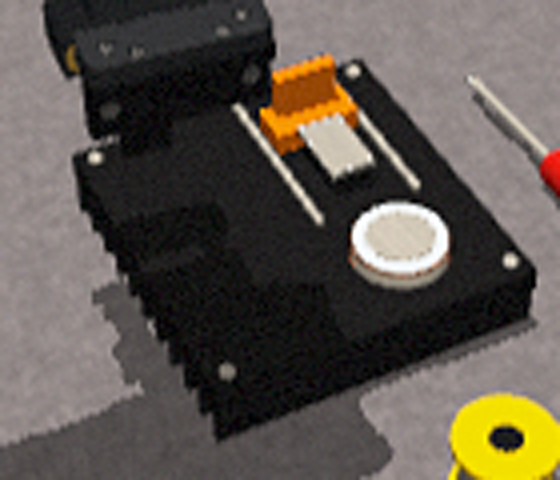

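View pics/tz6.png

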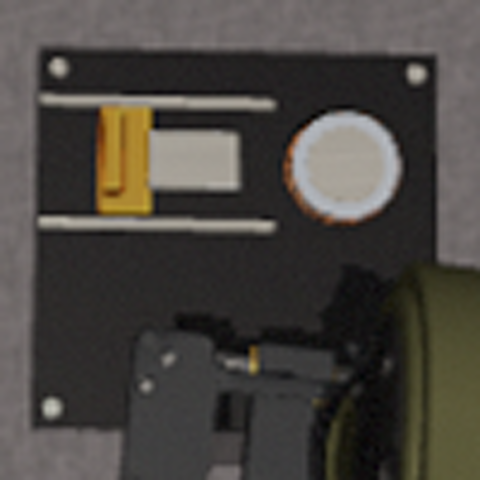

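```bash
python3 -c "
from h import *
t=dict(np.load('pics/top0.npz'));s=dict(np.load('pics/side0.npz'));s6=dict(np.load('pics/side6.npz'))
def tri(a,b):
    (o1,k1),(o2,k2)=ray(t,*a),ray(s,*b)
    A=np.stack([k1,-k2],1); x=np.linalg.lstsq(A,o2-o1,rcond=None)[0]
    p,q=o1+k1*x[0],o2+k2*x[1]; print(((p+q)/2).round(4),np.linalg.norm(p-q).round(4))
tri((308.65,227.65),(254.83,256.9)); tri((311.42,194.03),(289.6,249.94))
tri((279.5,193),(273.7,225.95))
a=cv2.resize(s['img'][235:285,235:285,::-1],(400,400),interpolation=cv2.INTER_NEAREST)
b=cv2.resize(s6['img'][230:280,265:315,::-1],(400,400),interpolation=cv2.INTER_NEAREST)
cv2.imwrite('pics/cmp6.png',np.hstack([a,b]))
t6=dict(np.load('pics/top6.npz'))
a=cv2.resize(t['img'][205:250,285:330,::-1],(400,400),interpolation=cv2.INTER_NEAREST)
b=cv2.resize(t6['img'][172:217,290:335,::-1],(400,400),interpolation=cv2.INTER_NEAREST)
cv2.imwrite('pics/cmp6t.png',np.hstack([a,b]))
"
```

```text
[ 0.5222 -0.0868  0.0526] 0.002
[ 0.5984 -0.0943  0.0438] 0.0023
[ 0.599  -0.0219  0.0516] 0.0013
```

View pics/cmp6.png

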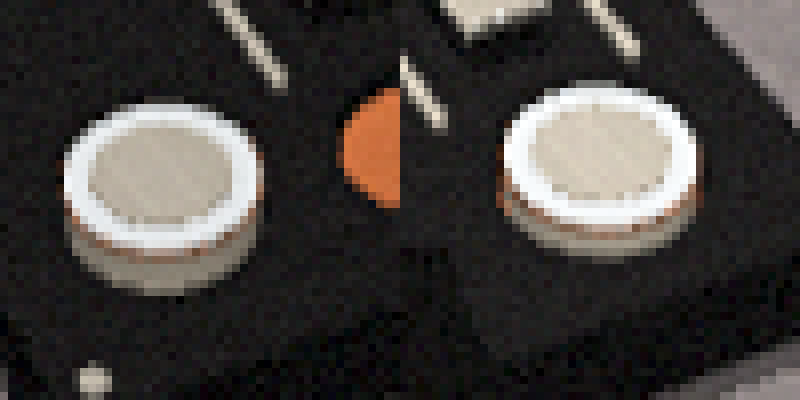

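View pics/cmp6t.png

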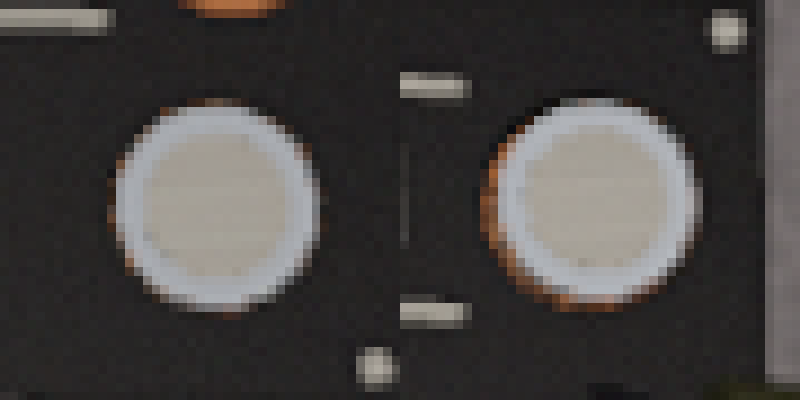

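>>> drive_tool --increments "0 0 0 -5.7 255; 27 0 -27 0 255; 27 0 -27 0 255; 27 0 -27 0 255; 27 0 -27 0 255; 27 0 -27 0 255; 0 0 0 0 255; 0 0 0 0 255" --squeeze 10

```text
time: 9.9
position: [0.5963, 0.0535, 0.1735]
tool_rot: [-1.209, -1.206, 1.212]
ft_force: [-0.3, -0.8, 0.4]
grip_width: 0.007
```

```bash
python3 look.py 7 >/dev/null; python3 -c "
from h import *
plan((0.598,0.055,0.062))"
```

```text
t 10.05 pos [0.5965 0.0532 0.1749] grip 0.006 F [0.5 0.2 0.3] q [-0.58  0.26  0.53  1.67 -0.14  1.26  1.55]
axes x [ 0.001  1.    -0.   ] y [-0.001 -0.    -1.   ] z [-1.     0.001  0.001]
tool delta mm [  1.9 112.9  -1.6]
```

View pics/side7.png

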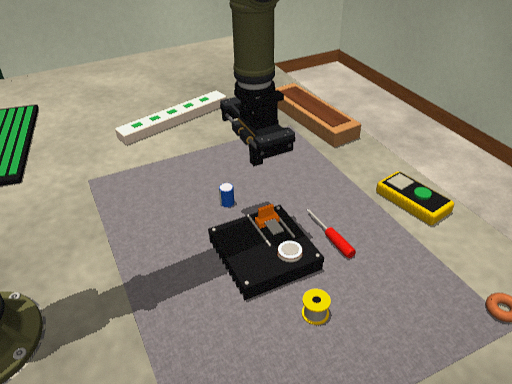

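>>> drive_tool --increments "2 30 -1.5 0 255; 0 30 0 0 255; 0 28 0 0 255; 0 15 0 0 255; 0 10 0 0 255; 0 0 0 0 255; -7 0 0 0 255; -7 0 0 0 255; -5 0 0 0 255; 0 0 0 0 255"

```text
time: 11.3
position: [0.5988, 0.0368, 0.0625]
tool_rot: [-1.21, -1.209, 1.209]
ft_force: [-0.1, -0.5, 0.5]
grip_width: 0.007
```

```bash
python3 look.py 8; python3 -c "
from h import *
plan((0.598,-0.012,0.062))"
```

```text
t 11.3 pos [0.5988 0.0368 0.0625] grip 0.007 F [-0.1 -0.5  0.5] q [-0.53  0.37  0.51  1.78 -0.21  1.05  1.63]
axes x [ 0.001  1.    -0.   ] y [ 0. -0. -1.] z [-1.     0.001 -0.   ]
tool delta mm [-128.1   17.5   26.7]
t 11.45 pos [0.5986 0.038  0.0623] grip 0.004 F [-0.2  0.3  0.2] q [-0.53  0.37  0.51  1.78 -0.21  1.05  1.62]
axes x [-0.001  1.     0.   ] y [ 0.  0. -1.] z [-1.    -0.001 -0.   ]
tool delta mm [-50.    0.3   0.7]
```

View pics/sz8.png

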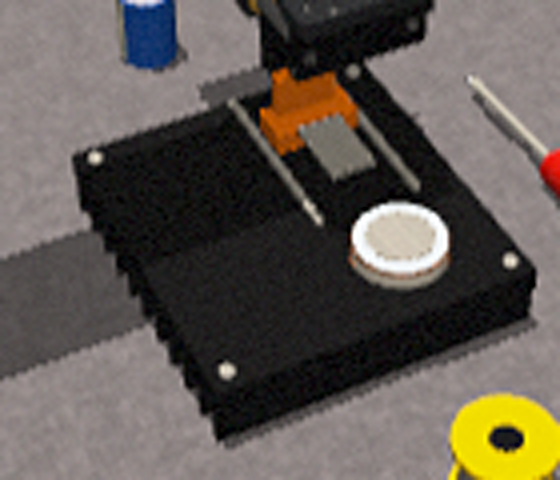

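>>> drive_tool --increments "-4 0 0 0 255; -4 0 0 0 255; -4 0 0 0 255; -4 0 0 0 255; -4 0 0 0 255; -4 0 0 0 255; 0 0 0 0 255"

```text
time: 12.32
position: [0.5986, 0.0127, 0.0623]
tool_rot: [-1.21, -1.209, 1.209]
ft_force: [0.2, -0.3, 0.1]
grip_width: 0.009
```

```bash
python3 look.py 9
```

```text
t 12.32 pos [0.5986 0.0127 0.0623] grip 0.009 F [ 0.2 -0.3  0.1] q [-0.5   0.37  0.52  1.78 -0.21  1.05  1.67]
axes x [ 0.     1.    -0.001] y [ 0.    -0.001 -1.   ] z [-1.  0. -0.]
tool delta mm [-104.    17.3   26.6]
```

View pics/sz9.png

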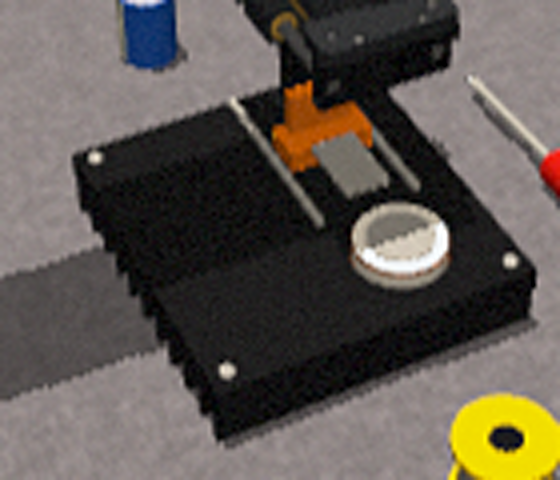

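>>> drive_tool --increments "-4 0 0 0 255; -4 0 0 0 255; -4 0 0 0 255; -4 0 0 0 255; -4 0 0 0 255; -2 0 0 0 255; 0 0 0 0 255"

```text
time: 13.35
position: [0.5987, -0.009, 0.0623]
tool_rot: [-1.21, -1.209, 1.21]
ft_force: [1.1, 0.1, -0.1]
grip_width: 0.003
```

```bash
python3 look.py 10
```

```text
t 13.35 pos [ 0.5987 -0.009   0.0623] grip 0.003 F [ 1.1  0.1 -0.1] q [-0.47  0.37  0.53  1.78 -0.21  1.05  1.71]
axes x [-0.     1.    -0.001] y [ 0.    -0.001 -1.   ] z [-1. -0. -0.]
tool delta mm [-82.3  17.3  26.7]
```

View pics/sz10.png

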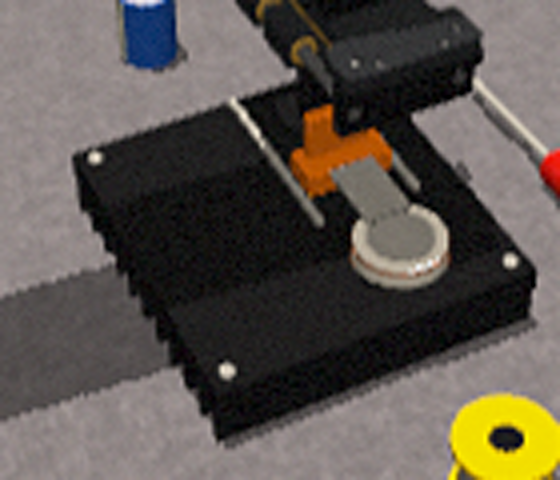

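>>> drive_tool --increments "-4 0 0 0 255; -4 0 0 0 255; -4 0 0 0 255; 0 0 0 0 255"

```text
time: 14.0
position: [0.5986, -0.0193, 0.0623]
tool_rot: [-1.207, -1.21, 1.209]
ft_force: [-0.7, 3.9, 1.4]
grip_width: 0.006
```

```bash
python3 look.py 11
```

```text
t 14.0 pos [ 0.5986 -0.0193  0.0623] grip 0.006 F [-0.7  3.9  1.4] q [-0.45  0.37  0.53  1.78 -0.22  1.05  1.73]
axes x [-0.001  1.     0.002] y [-0.     0.002 -1.   ] z [-1.    -0.001  0.   ]
tool delta mm [-72.   17.2  26.7]
```

View pics/sz11.png

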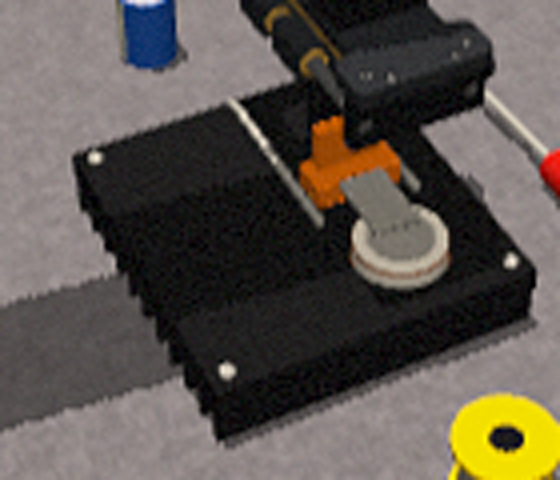

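```bash
python3 -c "
from h import *
d=dict(np.load('pics/side11.npz'))
print(onz(d,190+397/4,190+230/4,.0555))
d0=dict(np.load('pics/side6.npz'))
print('start tip',onz(d0,190+357/4,190+175/4,.0555))
t=dict(np.load('pics/top11.npz'))
cv2.imwrite('pics/a.png',cv2.resize(t['img'][160:260,240:340,::-1],(590,590),interpolation=cv2.INTER_CUBIC))
cv2.imwrite('pics/b.png',cv2.resize(d['img'][215:275,255:315,::-1],(590,590),interpolation=cv2.INTER_CUBIC))
"
```

```text
[ 0.59404302 -0.09764144  0.0555    ]
start tip [ 0.59531858 -0.052486    0.0555    ]
```

View pics/a.png

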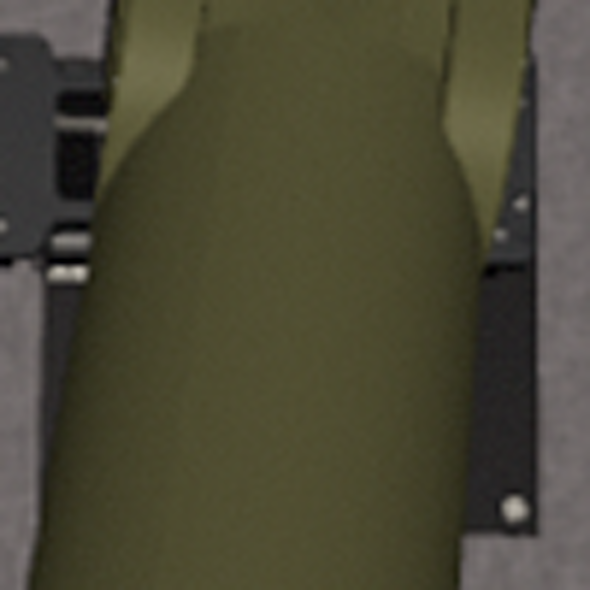

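View pics/b.png

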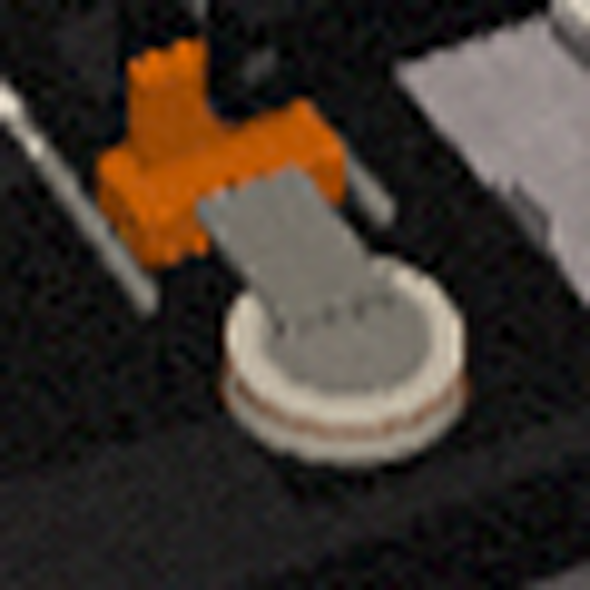

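>>> drive_tool --increments "-2 0 0 0 255; -1 0 0 0 255; 0 0 0 0 255; 0 0 0 0 255"

```text
time: 14.65
position: [0.5986, -0.0194, 0.0623]
tool_rot: [-1.204, -1.213, 1.208]
ft_force: [-1.3, 8.8, 1.3]
grip_width: 0.005
```

>>> drive_tool --increments "-3 0 0 0 255; 0 0 0 0 255; 0 0 0 0 255; 5 0 0 0 255; 10 0 0 0 255; 15 0 0 0 255; 10 -20 0 0 255; 0 -40 0 0 255; 0 -40 0 0 255; 50 0 0 0 255; 50 0 0 0 255; 50 0 0 0 255; 0 0 0 0 255; 0 0 0 0 255"

```text
time: 16.4
position: [0.599, 0.1631, 0.1634]
tool_rot: [-1.211, -1.21, 1.21]
ft_force: [0.6, -1.0, -0.8]
grip_width: 0.006
```

```bash
python3 look.py 12; python3 -c "
from h import *
t=dict(np.load('pics/top12.npz'))
cv2.imwrite('pics/a12.png',cv2.resize(t['img'][160:260,240:340,::-1],(590,590),interpolation=cv2.INTER_CUBIC))"
```

```text
t 16.4 pos [0.599  0.1631 0.1634] grip 0.006 F [ 0.6 -1.  -0.8] q [-0.69  0.31  0.47  1.62 -0.14  1.24  1.37]
axes x [-0.001  1.    -0.001] y [ 0.001 -0.001 -1.   ] z [-1.    -0.001 -0.001]
tool delta mm [-254.3  118.5   27.3]
```

View pics/a12.png

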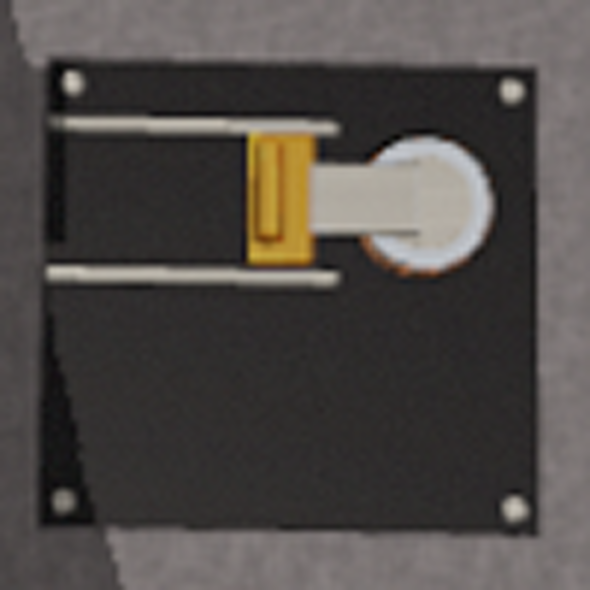

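View pics/side12.png

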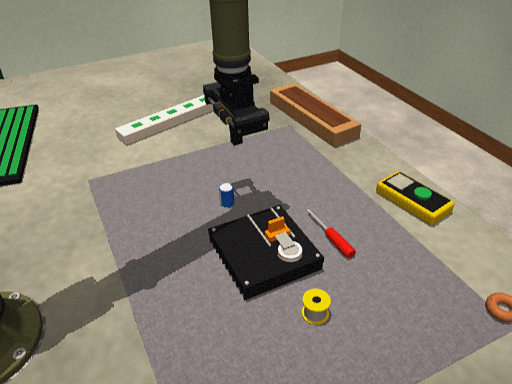

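```bash
python3 -c "
from bench import workorder
print(workorder.close_job())"
```

```text
the job is handed in; nothing more can be done
None
```

I pushed the disc into the socket with both fingertips used as an open cradle. I then pushed the retainer by its tab with the fingers shut until it stopped, backed the arm clear and handed the job in at about 16.5 s. Nothing was gripped.

Last checks:
- **Disc:** the centre of its top measured about 1 mm from the socket's centre. Seen from two views, it had come down about 8.8 mm against the 7 mm expected, and it looked flat. I judged the tilt by eye only. It sits slightly to one side in the socket's clearance.
- **Retainer:** the side view gave about 45 mm of travel from a start of about 3 mm. The final top view gave about 49 mm, so the two differ by about 4 mm. The push force rose to 8.8 N with the finger standing still, which fits the end stop. The tongue lies over the disc.
- **Bystanders:** in the last side picture, the capacitor, spool and screwdriver look to be where they started. I did not measure them again.
- **Robot:** it was touching nothing at hand-in.

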